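Vent and uncap the spray canister in the ring

TASK

The spray canister standing in the steel ring has to be opened for refilling. First press the black nozzle on its cap right down to let the pressure out and let it spring back up, then unscrew the grey cap - it may have a right-hand or a left-hand thread, so try which way it turns - and lift it off. Finish while still holding the cap upright in the gripper, about 10 cm above where it sat; leave the other canister alone and do not shift the jars.

Things in the scene. Friction and masses are not known exactly. Their poses are not given: they have to be found in the camera images.
- ring_plate: Fixed 118 x 118 x 3 mm grey plate carrying the raised steel ring (100 mm outside, 88 mm inside diameter, top 25 mm above the counter) round the canister to be opened. Origin: centre of its underside; the ring and canister are centred on it.
- bare_plate: Fixed 118 x 118 x 3 mm grey plate without a ring, under the other canister. Origin: centre of its underside.
- canister_a: Dull metal spray canister A, fixed, 66 mm diameter. Origin: centre of its underside. The cap sits on its shoulder, 115 mm above the origin; the neck under the cap rises 37 mm more. Either canister may stand in the ring; they look alike. The hidden thread may be right-hand (loosens counter-clockwise from above) or left-hand (loosens clockwise).
- canister_b: Dull metal spray canister B, fixed, 66 mm diameter. Origin: centre of its underside. The cap sits on its shoulder, 115 mm above the origin; the neck under the cap rises 37 mm more. Either canister may stand in the ring; they look alike. The hidden thread may be right-hand (loosens counter-clockwise from above) or left-hand (loosens clockwise).
- cap_a_mid (a point): Centre of canister A's ribbed grey cap: 56 mm diameter, 44 mm high, about 60 g, underside 22 mm below this point; x, y axes turn with it. Turns easily about the vertical. The right way, after about 1.25 rad (0.95 to 1.55 works) it lifts straight off; the wrong way a hard stop comes within 0.15 rad, and the grip then slips on it. Before that it rises only 3 mm.
- cap_b_mid (a point): Centre of canister B's ribbed grey cap: 56 mm diameter, 44 mm high, about 60 g, underside 22 mm below this point; x, y axes turn with it. Turns easily about the vertical. The right way, after about 1.25 rad (0.95 to 1.55 works) it lifts straight off; the wrong way a hard stop comes within 0.15 rad, and the grip then slips on it. Before that it rises only 3 mm.
- nozzle_a_top (a point): Centre of the top face of the black round push nozzle (24 mm diameter) in the middle of cap A; at rest 12 mm above the cap's flat top, 34 mm above the cap's centre.
- nozzle_b_top (a point): Centre of the top face of the black round push nozzle (24 mm diameter) in the middle of cap B; at rest 12 mm above the cap's flat top, 34 mm above the cap's centre.
- nozzle_a (a joint): Travel of nozzle A: 0 up at rest, 0.006 m fully down; sprung, about 1 N to start and 6 N fully down.
- nozzle_b (a joint): Travel of nozzle B: 0 up at rest, 0.006 m fully down; sprung, about 1 N to start and 6 N fully down.
- jam_jar_2_mid (a point): Bystander: jar with a dark lid, 64 mm diameter, 99 mm high, loose; its centre.
- mustard_jar_mid (a point): Bystander: jar with a yellow lid, 68 mm diameter, 112 mm high, loose; its centre.
Mind the look-alikes: they are no part of the job. What is shaped like the canister_b but blue or green is not meant.

How it is judged:
By the outcome, as a careful person would: the job done as asked, in the order asked, and still so for the second after the job is handed in, while the arm keeps its last pose, push and grip.
It also fails if it takes over 48 s, if anything falls off the work surface, if the arm or the gripper's body presses on something with over 40 N, if the wrist force passes 120 N, or if a joint passes its speed limit or range.

ROBOT

A 6-joint arm with a two-finger parallel gripper is mounted at the origin on a cart in front of the work surface, level with it; the furniture and walls round the work are solid. World frame = base frame: x ahead of the robot, y to its left, z up, the work surface at z = 0. Lengths are in m, angles in rad, forces in N, time in s.
With the tool pointing down it reaches from about 0.35 to 0.85 m from the base axis. Payload 8.1 kg.
Tool frame: the origin (TCP) lies between the finger pads; the fingertips stand 25 mm ahead of it and the grasp point (between the pads) lies 6 mm ahead of it (robot.tip_extent is the distance from the TCP to the fingertips, in m); z points along the fingers, y is the direction in which the jaws open and shut (so a half turn about z gives the same grasp; the last joint's range is limited). The gripper opens to 93 mm and grips with 3 to 60 N. Pads are 15 mm wide; open, the fingers measure 128 mm over their backs; the gripper's body (75 mm by 188 mm) begins 65 mm behind the grasp point.
Start: joints at [-1.231, 0.13, 1.488, -0, 1.523, -0.085], TCP at [0.247, -0.547, 0.244] pointing down, gripper open.
Joint ranges: [-2.96, 2.96], [-0.89, 2.26], [0.02, 2.5], [-1.34, 4.48], [0, 2.73], [-2.66, 2.66]. Speed limits (rad/s): [2.39, 2.39, 2.79, 3.14, 3.14, 3.14].

INTERFACE

Orientations are given as a rotation vector (axis times angle).
In Python, from plant import robot gives the robot as it stands.
- The arm moves only by the tool drive_tool, never from a script. Its argument "increments" is a list of rows, each a list of 7 numbers: the closure, from 0 (fully open) to 1 (shut), then the shift along the world's x, y, z in units of 25 mm (1.0 is 25 mm), then the turn, a rotation vector about the world's x, y, z in rad. In form: [[gripper, dx, dy, dz, rx, ry, rz], ...]. A call has 1 to 20 rows; each row is the pose to reach, as a shift and turn from the pose commanded when the call began; what a row does not reach only later rows make up. A row lasts 1/12 s, in which the tool goes at most 41.7 mm and 7.16 degrees, less where a joint would pass 70% of its speed; a pose out of reach is approached as far as the arm can. A call with a gripper value outside its range is refused whole. The fingers move at their own pace and stop on an object; "squeeze" is the grip in N (left out, the last holds). Time passes only in rows, so rows that repeat a pose let the fingers close. It gives the time, the measured TCP pose, the force and the opening at its end, in the units of the state.
- robot.read_state(): the state, without advancing time (a new reading comes with each control period).
- robot.read_camera(name): name is "side" or "top"; returns a dict with "image" (384x512x3 uint8, red, green, blue), "fx", "fy", "cx", "cy" (pixels), "dist" ([k1, k2, p1, p2, k3] as OpenCV has them; the pictures are not rectified), "T" (4x4, takes a point from camera to world coordinates). Camera axes: x right, y down, z forward; pixel columns grow to the right and rows downward; lengths in m; the calibration is good to about 2 mm. A picture is of the moment at which its call begins. There is no depth.
- robot.close_job(): hands the job in, once; it reports no verdict.
The state is a dict: "t": time; "q": joint angles; "dq": joint speeds; "joint_torque": joint torques, N m; "tool_pos": TCP position; "orientation": TCP orientation; "force": force on the tool from outside, world axes, zero at the start; "wrist_torque": the same for the moment, N m; "opening": finger opening in m.
Only numpy, scipy, OpenCV 4.12 (cv2) and the standard library are available. Lean on these libraries where they do the work, as an engineer would, in place of code of your own. Each camera call takes 0.05 s, during which the arm holds its last target.

## Working session

There is one attempt and no reset: what is moved stays moved. The work goes in short steps, Python scripts to look and compute and a tool call to move; the robot and the scene stay as the last step left them, time stands still between calls to the robot, and variables do not carry over. Pictures are saved under pics/ and viewed, and the job is handed in when it is done.

Besides the shell and the picture viewer there is one more tool, called after "Request:" as name(argument=value, ...) on one line, values as JSON. drive_tool: Moves the arm, as the interface text tells. Its arguments: {"type":"object","properties":{"increments":{"type":"array"},"squeeze":{"type":"number"}},"required":["increments"]}

```bash
mkdir -p pics
python3 - <<'E'
from plant import robot
import cv2
for n in("side","top"):
    c=robot.read_camera(n); cv2.imwrite(f"pics/{n}0.png",c["image"][:,:,::-1])
    print(n,c["fx"],c["fy"],c["cx"],c["cy"],c["dist"],c["T"])
s=robot.read_state();print(s)
E
```

```text
side 497.77045060055667 497.77045060055667 262.1963442731902 186.70368485119855 [-0.11192376  0.          0.          0.          0.        ] [[ 0.99573214 -0.06579284  0.064721    0.52280375]
 [-0.08889523 -0.49527327  0.86417708 -1.38895095]
 [-0.02480208 -0.86624228 -0.49900818  0.87077595]
 [ 0.          0.          0.          1.        ]]
top 409.96868991884395 409.96868991884395 257.79927314065225 185.20385956433213 [-0.04440894  0.          0.          0.          0.        ] [[-0.00713116 -0.98561561  0.16885206  0.40077808]
 [-0.99963323  0.00261478 -0.02695479 -0.07654823]
 [ 0.02612555 -0.16898235 -0.98527277  1.35655276]
 [ 0.          0.          0.          1.        ]]
{'t': 0.1, 'q': array([-1.23138363e+00,  1.31083597e-01,  1.48915105e+00, -2.70200250e-06,
        1.52298089e+00, -8.54132903e-02]), 'dq': array([ 2.28039502e-03, -3.90432196e-04, -1.88151889e-03, -2.28351772e-05,
        6.94170043e-04,  6.43741839e-04]), 'joint_torque': array([ 3.28704344e-03, -5.61339533e+01, -4.93096411e+01,  7.71478261e-02,
        2.92003871e-02, -6.49483582e-05]), 'tool_pos': array([ 0.24715663, -0.5462276 ,  0.24270414]), 'orientation': array([-3.06941218e+00, -6.61969168e-01,  3.26917901e-04]), 'force': array([-1.04672614, -0.36950068,  0.3642432 ]), 'wrist_torque': array([0.00150414, 0.01727913, 0.00209229]), 'opening': 0.09288511907716887}
```

View pics/side0.png

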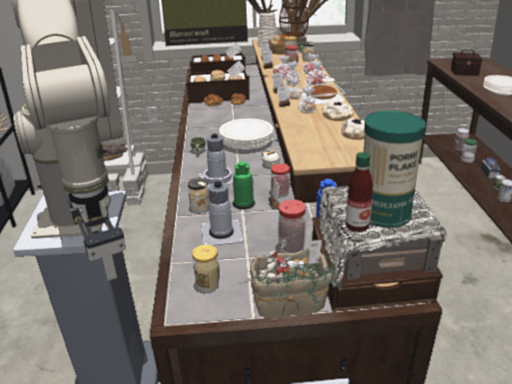

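View pics/top0.png

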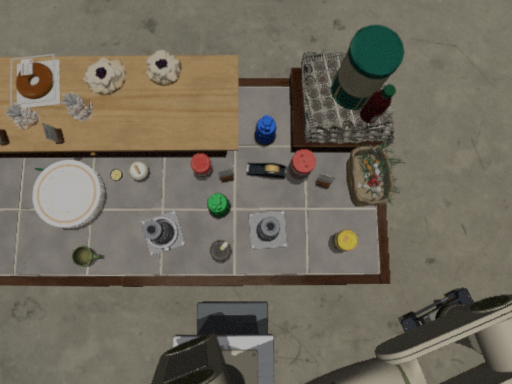

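The canister in the ring is the one at top (160,232) and side (215,155). The other stands on the bare plate at top (268,229). I'll zoom in to measure.

Run:
```python
import cv2
a=cv2.imread("pics/side0.png")[125:245,180:300]; b=cv2.imread("pics/top0.png")[200:270,130:240]
cv2.imwrite("pics/sz.png",cv2.resize(a,None,fx=5,fy=5,interpolation=2)); cv2.imwrite("pics/tz.png",cv2.resize(b,None,fx=7,fy=7,interpolation=2))
```

```text
(no output)
```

View pics/sz.png

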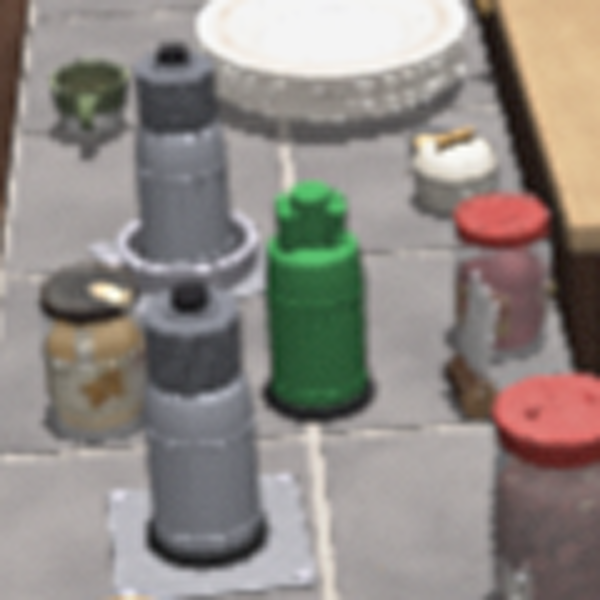

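View pics/tz.png

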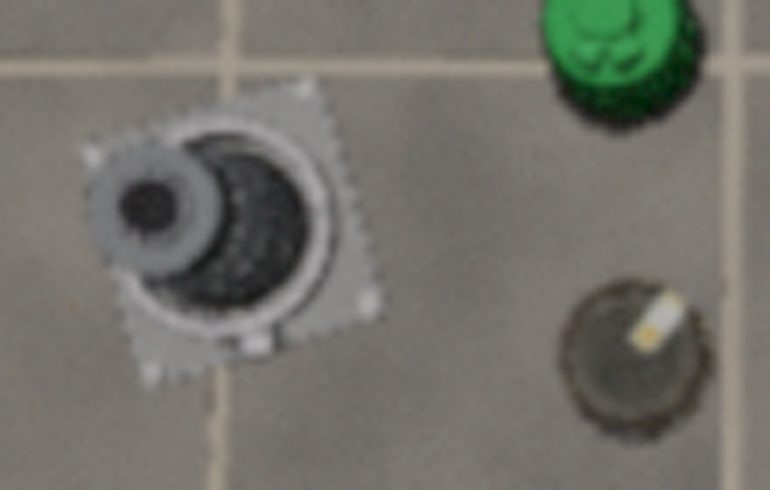

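```bash
cat > h.py <<'E'
import numpy as np,cv2
from scipy.optimize import least_squares
def cam(c):
    K=np.array([[c["fx"],0,c["cx"]],[0,c["fy"],c["cy"]],[0,0,1]]);return K,np.array(c["dist"]),c["T"]
def proj(c,P):
    K,d,T=cam(c);W=np.linalg.inv(T);return cv2.projectPoints(np.array(P,float).reshape(-1,3),cv2.Rodrigues(W[:3,:3])[0],W[:3,3],K,d)[0].reshape(-1,2)
def ray(c,uv):
    K,d,T=cam(c);p=cv2.undistortPoints(np.array([[uv]],float),K,d)[0,0];return T[:3,3],T[:3,:3]@np.r_[p,1]
def onz(c,uv,z):
    o,r=ray(c,uv);return o+r*(z-o[2])/r[2]
def tri(cs,uvs):
    return least_squares(lambda P:np.concatenate([proj(c,P)[0]-u for c,u in zip(cs,uvs)]),[.5,0,.1])
E
python3 - <<'E'
from plant import robot
from h import *
s=robot.read_camera("side");t=robot.read_camera("top")
r=tri([s,t],[(214.0,134.8),(150.9,229.0)]);print(r.x,r.fun)
for z in(.171,.174):print(z,onz(t,(150.9,229.0),z),onz(s,(214.0,134.8),z))
f=lambda x,y:((x+.5)/7-.5+130,(y+.5)/7-.5+200)
print("captop",onz(t,f(156,208),.162))
print("ring",onz(t,f(230,233),.025))
cs=[onz(t,f(*p),.003) for p in((92,155),(305,87),(371,302),(150,375))]
print("plate",np.mean(cs,0));print(cs)
print("other", onz(t,(268,229),.16)); print("jar",onz(t,f(636,358),.099)); print("green",onz(t,f(620,30),.15))
E
```

```text
[0.47813072 0.19871598 0.17327985] [-0.48319396  0.08038561 -0.02682928 -0.40477124]
0.171 [0.47711945 0.19912948 0.171     ] [0.47966266 0.20434167 0.171     ]
0.174 [0.47692627 0.19843189 0.174     ] [0.47984761 0.19751109 0.174     ]
captop [0.47686584 0.19842502 0.162     ]
ring [0.4740076  0.19553686 0.025     ]
plate [0.47704635 0.20034174 0.003     ]
[array([0.51191599, 0.26593708, 0.003     ]), array([0.54369557, 0.1667587 , 0.003     ]), array([0.44292857, 0.13343231, 0.003     ]), array([0.40964526, 0.23523886, 0.003     ])]
other [ 0.47634913 -0.13807879  0.16      ]
jar [0.41536517 0.00366493 0.099     ]
green [0.55188552 0.0081816  0.15      ]
```

Request:
drive_tool(increments=[[1,0.3,1,0,0,0,0.05],[1,0.8,2.6,0,0,0,0.14],[1,1.24,4,0,0,0,0.22],[1,1.7,5.5,0,0,0,0.3],[1,2.17,7,0,0,0,0.38],[1,2.63,8.5,0,0,0,0.46],[1,3.1,10,0,0,0,0.54],[1,3.56,11.5,0,0,0,0.62],[1,4.03,13,0,0,0,0.7],[1,4.49,14.5,0,0,0,0.78],[1,4.95,16,0,0,0,0.86],[1,5.42,17.5,0,0,0,0.95],[1,5.88,19,0,0,0,1.03],[1,6.35,20.5,0,0,0,1.11],[1,6.81,22,0,0,0,1.19],[1,7.28,23.5,0,0,0,1.27],[1,7.74,25,0,0,0,1.35],[1,8.2,26.5,0,0,0,1.43],[1,8.67,28,0,0,0,1.52],[1,9.1,29.3,0,0,0,1.6]], squeeze=10)

```text
t: 1.87
tool_pos: [0.4748, 0.1885, 0.2435]
orientation: [-1.657, -2.669, -0.0]
force: [-0.0, -0.1, 0.3]
opening: 0.0005
```

Request:
drive_tool(increments=[[1,0.14,0.54,0,0,0,0],[1,0.14,0.54,0,0,0,0],[1,0.14,0.54,0,0,0,0],[1,0.14,0.54,0,0,0,0]])

```text
t: 2.2
tool_pos: [0.478, 0.1982, 0.2434]
orientation: [-1.667, -2.663, 0.001]
force: [-0.5, -0.8, 0.2]
opening: 0.0001
```

Run:
```python
from plant import robot
from h import *
from scipy.spatial.transform import Rotation as R
s=robot.read_state();print(s['t'],s['q'],s['tool_pos'],s['force'],s['opening']);print(R.from_rotvec(s['orientation']).as_matrix().round(4), robot.tip_extent)
for n in("side","top"):
    c=robot.read_camera(n);cv2.imwrite(f"pics/{n}1.png",c["image"][:,:,::-1])
    m=R.from_rotvec(s['orientation']).as_matrix()
    print(n,proj(c,s['tool_pos']+m[:,2]*.025))
    if n=="side":cv2.imwrite("pics/sz1.png",cv2.resize(c["image"][60:210,150:300,::-1],None,fx=4,fy=4,interpolation=2))
```

```text
2.2 [ 2.94376349e-01 -9.30218868e-02  1.71479314e+00 -5.44776997e-04
  1.52058997e+00 -1.58015764e-01] [0.47803398 0.19823385 0.24343009] [-0.46303158 -0.80761508  0.20860124] 8.210654505975002e-05
[[-4.371e-01  8.994e-01 -6.000e-04]
 [ 8.994e-01  4.371e-01 -7.000e-04]
 [-4.000e-04 -8.000e-04 -1.000e+00]] 0.025
side [[212.54301874 122.83150762]]
top [[147.28195382 227.57394882]]
```

View pics/sz1.png

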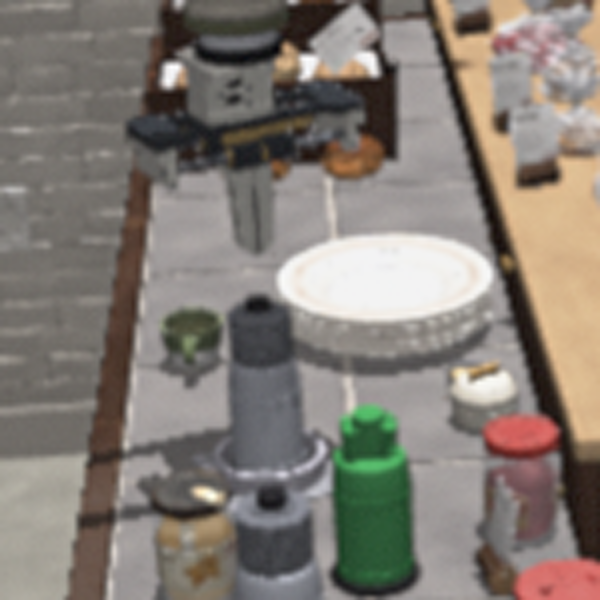

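View pics/top1.png

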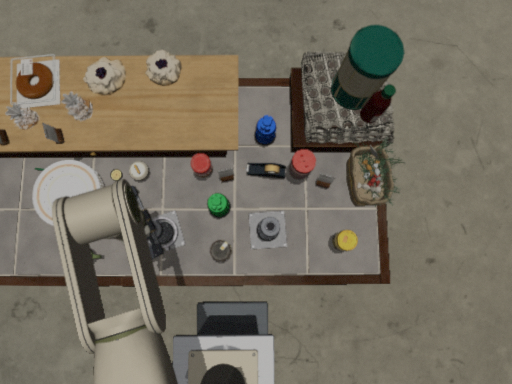

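Seen from the side, the fingertip (213.6,122.5) lines up with the nozzle column (214.4), so I'll descend to press.

Request:
drive_tool(increments=[[1,-0.03,0,-0.4,0,0,0],[1,-0.03,0,-0.8,0,0,0],[1,-0.03,0,-1.2,0,0,0],[1,-0.03,0,-1.5,0,0,0],[1,-0.03,0,-1.6,0,0,0],[1,-0.03,0,-1.7,0,0,0],[1,-0.03,0,-1.75,0,0,0],[1,-0.03,0,-1.75,0,0,0]])

```text
t: 2.97
tool_pos: [0.4776, 0.1994, 0.1998]
orientation: [-1.664, -2.664, 0.0]
force: [-0.6, 0.4, -0.1]
opening: 0.0003
```

Request:
drive_tool(increments=[[1,0,0,-0.04,0,0,0],[1,0,0,-0.08,0,0,0],[1,0,0,-0.12,0,0,0],[1,0,0,-0.12,0,0,0]])

```text
t: 3.3
tool_pos: [0.4779, 0.1995, 0.1973]
orientation: [1.664, 2.664, 0.001]
force: [0.7, 0.7, 3.9]
opening: 0.0004
```

Contact has been made, so I'll continue to the end of travel.

Request:
drive_tool(increments=[[1,0,0,-0.04,0,0,0],[1,0,0,-0.08,0,0,0],[1,0,0,-0.12,0,0,0],[1,0,0,-0.12,0,0,0]])

```text
t: 3.63
tool_pos: [0.4779, 0.1995, 0.1942]
orientation: [1.664, 2.664, 0.001]
force: [1.1, 0.9, 4.9]
opening: 0.0004
```

Request:
drive_tool(increments=[[1,0,0,-0.03,0,0,0],[1,0,0,-0.06,0,0,0],[1,0,0,-0.06,0,0,0]])

```text
t: 3.88
tool_pos: [0.4779, 0.1995, 0.1932]
orientation: [1.664, 2.664, 0.001]
force: [-1.7, -0.2, 6.9]
opening: 0.0002
```

Request:
drive_tool(increments=[[1,0,0,-0.03,0,0,0],[1,0,0,-0.06,0,0,0],[1,0,0,-0.06,0,0,0]])

```text
t: 4.13
tool_pos: [0.478, 0.1995, 0.193]
orientation: [1.664, 2.664, 0.002]
force: [-5.4, -1.0, 16.1]
opening: 0.0004
```

The nozzle has bottomed: the force rose to 16 N and the tip stopped at z=0.168. I'll hold briefly, then lift, check and open.

Request:
drive_tool(increments=[[1,0,0,0,0,0,0],[1,0,0,0,0,0,0],[1,0,0,0.1,0,0,0],[1,0,0,0.3,0,0,0],[1,0,0,0.6,0,0,0],[0,0,0,1.2,0,0,0],[0,0,0,1.8,0,0,0],[0,0,0,1.8,0,0,0],[0,0,0,1.8,0,0,0],[0,0,0,1.8,0,0,0],[0,0,0,1.8,0,0,0],[0,0,0,1.8,0,0,0]])

```text
t: 5.13
tool_pos: [0.4769, 0.1991, 0.2346]
orientation: [-1.664, -2.663, 0.003]
force: [0.3, -0.3, 0.5]
opening: 0.0421
```

Run:
```python
from plant import robot
from h import *
c=robot.read_camera("side");cv2.imwrite("pics/sz2.png",cv2.resize(c["image"][80:200,150:270,::-1],None,fx=5,fy=5,interpolation=2))
s=robot.read_state();print(s['t'],s['tool_pos'],s['opening'],s['q'],s['wrist_torque'])
```

```text
5.1833 [0.47704554 0.19916774 0.23480948] 0.04661680726380728 [ 2.96315513e-01 -8.95545240e-02  1.72724703e+00 -2.47241617e-05
  1.50566512e+00 -1.57708762e-01] [ 0.02221946 -0.14524496 -0.01467225]
```

View pics/sz2.png

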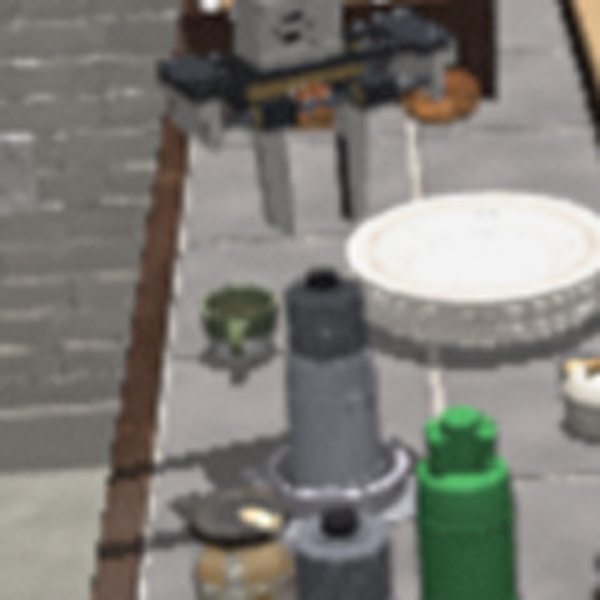

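The nozzle has sprung back up (crop (322,278)). I'll open fully and descend around the cap.

Request:
drive_tool(increments=[[0,0,0,0,0,0,0],[0,0,0,0,0,0,0],[0,0,0,0,0,0,0],[0,0,0,0,0,0,0],[0,0,0,0,0,0,0],[0,0,0,-0.4,0,0,0],[0,0,0,-0.9,0,0,0],[0,0,0,-1.4,0,0,0],[0,0,0,-1.9,0,0,0],[0,0,0,-2.3,0,0,0],[0,0,0,-2.7,0,0,0],[0,0,0,-3.0,0,0,0],[0,0,0,-3.3,0,0,0],[0,0,0,-3.48,0,0,0],[0,0,0,-3.48,0,0,0],[0,0,0,-3.48,0,0,0]])

```text
t: 6.52
tool_pos: [0.4776, 0.1993, 0.1489]
orientation: [-1.665, -2.664, 0.0]
force: [-0.1, -1.0, 1.4]
opening: 0.093
```

Request:
drive_tool(increments=[[1,0,0,0,0,0,0],[1,0,0,0,0,0,0],[1,0,0,0,0,0,0],[1,0,0,0,0,0,0],[1,0,0,0,0,0,0],[1,0,0,0,0,0,0],[1,0,0,0,0,0,0],[1,0,0,0,0,0,0],[1,0,0,0,0,0,0]], squeeze=15)

```text
t: 7.27
tool_pos: [0.4776, 0.1993, 0.149]
orientation: [1.664, 2.664, 0.0]
force: [0.7, -0.5, 1.4]
opening: 0.0562
```

Run:
```python
from plant import robot
s=robot.read_state();print(s)
```

```text
{'t': 7.2667, 'q': array([ 2.96309245e-01, -2.71928655e-02,  1.82691564e+00, -1.12897597e-05,
        1.34163637e+00, -1.57694194e-01]), 'dq': array([-4.13886323e-04,  7.47986503e-04,  5.12245017e-04,  1.42424180e-05,
        7.18968668e-04, -1.28086983e-03]), 'joint_torque': array([-1.53208320e-02, -4.50206566e+01, -4.64949417e+01,  7.22555048e-02,
       -6.13022991e-02,  2.85736978e-04]), 'tool_pos': array([0.47763622, 0.19934975, 0.14902943]), 'orientation': array([1.66441125e+00, 2.66426806e+00, 2.65349661e-04]), 'force': array([ 0.68509821, -0.48864618,  1.35019107]), 'wrist_torque': array([ 0.01512324, -0.08328226,  0.00998252]), 'opening': 0.05620277391606559}
```

Request:
drive_tool(increments=[[1,0,0,0,0,0,0.04],[1,0,0,0,0,0,0.08],[1,0,0,0,0,0,0.12],[1,0,0,0,0,0,0.16],[1,0,0,0,0,0,0.2],[1,0,0,0,0,0,0.2]])

```text
t: 7.77
tool_pos: [0.4778, 0.1993, 0.1489]
orientation: [1.388, 2.818, 0.0]
force: [0.9, 1.0, -0.9]
opening: 0.0562
```

Run:
```python
from plant import robot
s=robot.read_state();print(s['wrist_torque'],s['force'],s['tool_pos'],s['opening'],s['q'],s['joint_torque'][5])
```

```text
[ 0.0551106  -0.31144765 -0.49072273] [ 0.87572556  1.01552577 -0.91720122] [0.47781129 0.19926786 0.14894331] 0.056249667658737706 [ 2.96097390e-01 -2.70244448e-02  1.82691455e+00 -7.04348674e-05
  1.34118075e+00 -3.59106338e-01] -1.389295868575573
```

There is −0.49 N·m of resistance, about the slip level at 15 N, so CCW looks like the stop. I'll try clockwise.

Request:
drive_tool(increments=[[1,0,0,0,0,0,-0.06],[1,0,0,0,0,0,-0.12],[1,0,0,0,0,0,-0.18],[1,0,0,0,0,0,-0.24],[1,0,0,0,0,0,-0.3],[1,0,0,0,0,0,-0.36],[1,0,0,0,0,0,-0.42],[1,0,0,0,0,0,-0.42]])

```text
t: 8.43
tool_pos: [0.4775, 0.1994, 0.1489]
orientation: [-1.952, -2.462, -0.0]
force: [-0.2, -0.7, 1.4]
opening: 0.0566
```

Run:
```python
from plant import robot
s=robot.read_state();print(s['wrist_torque'],s['force'],s['tool_pos'],s['opening'],s['q'],s['joint_torque'][5])
```

```text
[ 0.00414589 -0.10323678  0.01930396] [-0.24981504 -0.72302476  1.44201323] [0.47753501 0.19937569 0.14893598] 0.05658920861764374 [ 2.96390452e-01 -2.71093705e-02  1.82701174e+00  2.52626577e-05
  1.34169098e+00  6.62893175e-02] 1.3775403052568436
```

Clockwise turns freely (0.02 N·m), so the thread is left-hand. I'll continue by about 0.9 rad, for a total of about 1.25.

Request:
drive_tool(increments=[[1,0,0,0,0,0,-0.06],[1,0,0,0,0,0,-0.12],[1,0,0,0,0,0,-0.18],[1,0,0,0,0,0,-0.24],[1,0,0,0,0,0,-0.3],[1,0,0,0,0,0,-0.36],[1,0,0,0,0,0,-0.42],[1,0,0,0,0,0,-0.48],[1,0,0,0,0,0,-0.54],[1,0,0,0,0,0,-0.6],[1,0,0,0,0,0,-0.66],[1,0,0,0,0,0,-0.72],[1,0,0,0,0,0,-0.78],[1,0,0,0,0,0,-0.84],[1,0,0,0,0,0,-0.9],[1,0,0,0,0,0,-0.9],[1,0,0,0,0,0,-0.9]])

```text
t: 9.85
tool_pos: [0.4775, 0.1993, 0.1489]
orientation: [2.824, 1.377, -0.0]
force: [0.4, -0.2, 1.5]
opening: 0.0562
```

Run:
```python
from plant import robot
s=robot.read_state();print(s['wrist_torque'],s['force'],s['tool_pos'],s['opening'],s['q'],s['joint_torque'][5])
```

```text
[ 0.01656615 -0.05868988 -0.00726426] [ 0.37307796 -0.19946095  1.45222516] [0.47753757 0.19934239 0.1489157 ] 0.0561814074955474 [ 2.96349887e-01 -2.71086136e-02  1.82704962e+00 -8.84612288e-06
  1.34165931e+00  9.59635929e-01] 0.45226670801639557
```

Next I'll lift gently by 6 mm as a test.

Request:
drive_tool(increments=[[1,0,0,0.04,0,0,0],[1,0,0,0.08,0,0,0],[1,0,0,0.12,0,0,0],[1,0,0,0.16,0,0,0],[1,0,0,0.2,0,0,0],[1,0,0,0.24,0,0,0],[1,0,0,0.24,0,0,0]])

```text
t: 10.43
tool_pos: [0.4777, 0.1994, 0.1552]
orientation: [2.825, 1.374, 0.001]
force: [0.2, -0.3, -0.7]
opening: 0.0564
```

Request:
drive_tool(increments=[[1,0,0,0.1,0,0,0],[1,0,0,0.2,0,0,0],[1,0,0,0.35,0,0,0],[1,0,0,0.5,0,0,0],[1,0,0,0.7,0,0,0],[1,0,0,0.9,0,0,0],[1,0,0,1.15,0,0,0],[1,0,0,1.4,0,0,0],[1,0,0,1.7,0,0,0],[1,0,0,2.0,0,0,0],[1,0,0,2.3,0,0,0],[1,0,0,2.6,0,0,0],[1,0,0,2.9,0,0,0],[1,0,0,3.2,0,0,0],[1,0,0,3.45,0,0,0],[1,0,0,3.65,0,0,0],[1,0,0,3.76,0,0,0],[1,0,0,3.76,0,0,0],[1,0,0,3.76,0,0,0],[1,0,0,3.76,0,0,0]])

```text
t: 12.1
tool_pos: [0.4773, 0.1993, 0.2484]
orientation: [-2.825, -1.373, 0.001]
force: [-1.6, 0.3, -0.4]
opening: 0.0566
```

Run:
```python
from plant import robot
from h import *
c=robot.read_camera("side");cv2.imwrite("pics/sz3.png",cv2.resize(c["image"][60:210,150:300,::-1],None,fx=4,fy=4,interpolation=2))
c=robot.read_camera("top");cv2.imwrite("pics/top3.png",c["image"][:,:,::-1])
s=robot.read_state();print(s['t'],s['tool_pos'],s['opening'],s['force'])
```

```text
12.2 [0.47729016 0.19924407 0.24833138] 0.05650916963456214 [ 0.53253603  0.21228309 -0.83704376]
```

View pics/sz3.png

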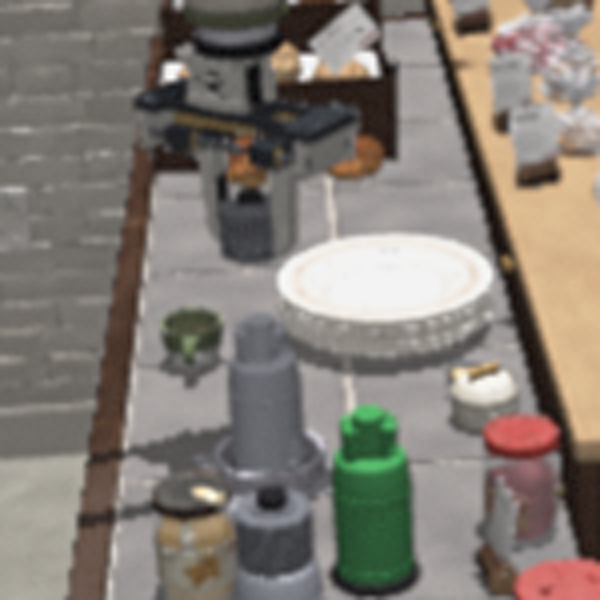

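View pics/top3.png

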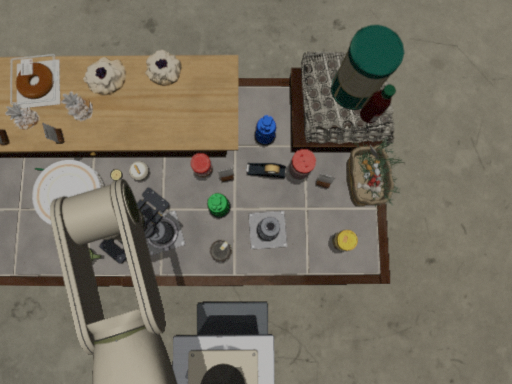

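The cap is in the jaws (crop (248,228)), upright and about 99 mm up. The neck is bare at (262,335), and the jars and the other canister look unmoved.

```bash
python3 -c "
from plant import robot
print(robot.close_job())"
```

```text
the job is handed in; nothing more can be done
None
```

The canister in the ring is open. The gripper is holding its cap upright about 99 mm above where it sat, and I handed the job in at 12.2 s.

- **Nozzle:** I pressed it down with the closed fingertips until it stopped. The tip went 6 mm below the estimated rest height and the force rose to 16 N. A picture afterwards showed the nozzle back up.
- **Thread:** Turning counter-clockwise met about 0.49 N·m, which I read as the hard stop with the grip slipping. Clockwise turned freely, so the thread is left-hand. I turned the cap about 1.25 rad clockwise; because of the slip, that figure is uncertain by about 0.1 rad.
- **Lift:** The cap came off with no noticeable resistance. The fingers are 56.5 mm apart on the 56 mm cap.
- **Last pictures:** They showed the neck bare, and the other canister and the jars where they had been. I compared those by eye and did not measure them. No check failed or disagreed.

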